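# Put the rinsed small beaker into the bench-top drying oven

### The arm

A 6-joint arm with a two-finger parallel gripper is mounted at the origin on a cart in front of the work surface, level with it; the furniture and walls round the work are solid. World frame = base frame: x ahead of the robot, y to its left, z up, the work surface at z = 0. Lengths are in m, angles in degrees, forces in N, time in s.
With the tool pointing down it reaches from about 0.375 to 0.9 m from the base axis. Payload 3.1 kg.
Tool frame: the origin (TCP) lies midway between the tips of the shut fingers; the grasp point (between the pads) lies 19 mm behind it (bot.hold_point_z is the distance from the TCP to the grasp point, in m); z points along the fingers, y is the line along which they close (so a half turn about z gives the same grasp; the last joint's range is limited). The gripper opens to 87 mm and grips with 3 to 60 N. Pads are 19 mm wide; open, the fingers measure 117 mm over their backs; the gripper's body (75 mm by 190 mm) begins 51 mm behind the grasp point.
Start: joints at [54.345, 30.224, 82.088, -0, 67.689, -10.227], TCP at [0.268, 0.564, 0.223] pointing down, gripper open.
Joint ranges: [-176.69, 176.69], [-43.24, 126.21], [12.49, 139.97], [-82, 262], [0, 151.66], [-163.58, 163.58]. Speed limits (degrees/s): [159.86, 159.86, 180, 180, 180, 180].

### API

Orientations are given as a 3x3 rotation matrix whose columns are the frame's x, y, z axes.
In Python, from rig import read_state, optics, order, bot gives the robot as it stands.
- The arm moves only by the tool drive_tool, never from a script. Its argument "steps" is a list of rows, each a list of 7 numbers: the finger opening in mm, from 0 to 87, then the shift along the tool's x, y, z normalised to -1 to 1, where 1 is 0.12 m, then the turn, a rotation vector about the tool's x, y, z normalised to -1 to 1, where 1 is 1.5 rad. In form: [[jaw, tx, ty, tz, ax, ay, az], ...]. A call has 1 to 8 rows; each row is the pose to reach, as a shift and turn from the pose commanded when the call began, along the tool's axes at that moment; what a row does not reach only later rows make up. A row lasts 1/10 s, in which the tool goes at most 50 mm and 8.59 degrees, less where a joint would pass 70% of its speed; a pose out of reach is approached as far as the arm can. A call with a number of a shift or a turn outside -1 to 1 is refused whole. A call with a gripper value outside its range is refused whole. The fingers move at their own pace and stop on an object; the grip force is fixed at half the most. Time passes only in rows, so rows that repeat a pose let the fingers close. It gives the time, the measured TCP pose, the force, the opening and the grip force at its end, in the units of the state.
- read_state(): the state, without advancing time (a new reading comes with each control period).
- optics.capture(name): name is "scene" or "side" or "wrist"; returns a dict with "color" (384x512x3 uint8, blue, green, red), "range_z" (384x512 float32, m along the optical axis (not along the pixel's ray), 0 where there is no reading), "fx", "fy", "cx", "cy" (pixels), "rvec" (rotation vector, rad) and "tvec" (3), from world to camera coordinates, as OpenCV has them. Camera axes: x right, y down, z forward; pixel columns grow to the right and rows downward; lengths in m; the calibration is good to about 2 mm. A picture is of the moment at which its call begins.
- order.hand_in(): hands the job in; it is judged then, once.
The state is a dict: "time_s": time; "joint_positions": joint angles; "qvel": joint speeds; "tau": joint torques, N m; "position": TCP position; "tcp_rot": TCP orientation; "force": force on the tool from outside, world axes, zero at the start; "moment": the same for the moment, N m; "opening": opening from 0.0 (shut) to 1.0 (fully open); "grasp_force": force on a finger pad.
Only numpy, scipy, OpenCV 4.12 (cv2) and the standard library are available. Lean on these libraries where they do the work, as an engineer would, in place of code of your own. Each camera call takes 0.05 s, during which the arm holds its last target. There are 200 camera calls.

### The job

The small glass beaker has been rinsed and must go into the bench-top drying oven. Swing the oven door wide open, pull the tray right out, stand the beaker upright on the tray without dropping it, slide the tray fully home again and then push the door shut until its catch holds it. Leave the large beaker, the petri dish and the mortar as they stand.

Things in the scene. Friction and masses are not known exactly. Their poses are not given: they have to be found in the camera images.
- oven: White bench-top drying oven, fixed: casing 220 wide (y), 170 deep (x), 150 high, on a grey plinth 36 high that reaches 60 further forward below the door. Origin on the bench under the middle of the casing; -x points out of the front, +y to the left seen from the front, z up. The casing's front face plane (behind the shut door) is 85 from the origin along -x. The roof is bare.
- oven_door (a joint): Door angle, 0 = shut, grows on opening, stop at 1.92 rad; at 1.57 it points straight out. Dished door with window, 220 wide, 60 thick, 38 to 150 above the bench, vertical hinge at its right edge seen from the front. A roller catch at the left edge: some 7 N at the handle to open, some 9 N to push it shut over the last 0.07 rad; caught below 0.02. Else about 1 N; stays where left.
- door_handle (a point): Middle of the door's steel bar handle: level round bar 12 thick, 78 clear between its bends, along the door (point y along the bar, point -x out of the door's outer face; both turn with the door). It stands 40 off the outer face, 34 clear behind it, 138 above the bench (12 below the oven's top). From the hinge axis: 160 along the door and 100 in front.
- door_hinge (a point): Point on the door's vertical hinge axis, at the height of the handle; it does not move. Opening turns the door counterclockwise about it, seen from above. When shut, the hinge is on the casing's front face plane, 110 to the right of the middle.
- tray (a joint): Travel of the steel tray in m, 0 = fully home, stop at 0.13; positive along the oven's -x (out of the front). Slides with about 1.2 N of friction plus 6 N per m/s and stays where left. The door must be open by 1.4 rad or more to let it pass.
- tray_handle (a point): Middle of the top bar of the tray's upright wire loop handle: level round bar 9 thick along the oven's y, 68 clear between its bends, 118 above the bench, 40 in front of the tray's front lip. With the tray home it is 38 in front of the casing's front face plane (inside the hollow of the shut door). Below the bar the loop is open.
- tray_middle (a point): Middle of the tray's floor, on its upper surface, 50 above the bench; axes as the oven's. Tray inside 149 deep (x) by 160 wide (y), rim 17 high above the floor. With the tray pulled right out this point is 53 in front of the casing's front face plane.
- small_beaker: The SMALL glass beaker, empty, upright on the bench: 51 across (x), 56 across with its spout (y), 71 high, about 0.08 kg, hollow and open. Origin at the centre of its underside, z up.
- large_beaker: The large glass beaker, a bystander: 70 by 75, 93 high. Origin at the centre of its underside.
- petri_dish: Glass petri dish with lid, a bystander: 89 across, 18 high. Origin at the centre of its underside.
- mortar: White porcelain mortar, a bystander: 89 across, 51 high. Origin at the centre of its underside.
There are look-alikes about, which are no part of the job. Leave any yellow look-alike of the small_beaker alone.

How it is judged:
By the outcome, as a careful person would: the job done as asked, in the order asked, and still so for the second after the job is handed in, with the robot touching nothing.
It also fails if it takes over 72 s, if anything falls off the work surface, if the arm or the gripper's body presses on something with over 40 N, if the wrist force passes 120 N, or if a joint passes its speed limit or range.

## Working session

There is one attempt and no reset: what is moved stays moved. The work goes in short steps, Python scripts to look and compute and a tool call to move; the robot and the scene stay as the last step left them, time stands still between calls to the robot, and variables do not carry over. Pictures are saved under pics/ and viewed, at most 10 in all, crops included, and the job is handed in when it is done.

Besides the shell and the picture viewer there is one more tool, called after "Request:" as name([rows], argument=value, ...), one row to a line, values as JSON. drive_tool: Moves the arm, as the interface text tells. Scaled input: -1 to 1 covers 0.12 m each way for a shift and 1.5 rad each way for a turn. Its arguments: {"type":"object","properties":{"steps":{"type":"array"}},"required":["steps"]}

```bash
ls; mkdir -p pics; cat > h.py <<'E'
import numpy as np, cv2
from rig import read_state, optics, order, bot
def world(c,u,v,z=None):
    R=cv2.Rodrigues(np.array(c["rvec"],float))[0]; t=np.array(c["tvec"],float).ravel()
    ray=R.T@np.array([(u-c["cx"])/c["fx"],(v-c["cy"])/c["fy"],1.]); o=-R.T@t
    if z is None: return o+ray*c["range_z"][int(round(v)),int(round(u))]
    return o+ray*(z-o[2])/ray[2]
def cloud(c):
    R=cv2.Rodrigues(np.array(c["rvec"],float))[0]; t=np.array(c["tvec"],float).ravel()
    v,u=np.mgrid[:384,:512]; d=c["range_z"]
    P=np.stack([(u-c["cx"])/c["fx"]*d,(v-c["cy"])/c["fy"]*d,d],-1)
    return (P-t)@R
E
python3 - <<'E'
from h import *
import pickle
a=[optics.capture(n) for n in("scene","side")]
pickle.dump(a,open("c0.pkl","wb"))
cv2.imwrite("pics/a.png",cv2.resize(a[0]["color"],(800,600),interpolation=cv2.INTER_CUBIC))
cv2.imwrite("pics/b.png",cv2.resize(a[1]["color"],(800,600),interpolation=cv2.INTER_CUBIC))
print(read_state(), bot.hold_point_z)
E
```

```text
pics
{'time_s': 0.1, 'joint_positions': array([ 5.43436582e+01,  3.02739872e+01,  8.21485829e+01, -1.03929116e-03,
        6.76886267e+01, -1.02281739e+01]), 'qvel': array([-0.0272646 , -0.0849529 , -0.2185708 ,  0.04384087,  0.07161866,
        0.00695552]), 'tau': array([-2.64106866e-04, -4.40984201e+01, -1.77150875e+01,  6.34846534e-02,
        5.33904636e-02, -7.05030675e-05]), 'position': array([0.26796278, 0.56392104, 0.22166832]), 'tcp_rot': array([[-9.03127090e-01,  4.29371879e-01, -1.11767085e-03],
       [ 4.29373209e-01,  9.03125755e-01, -1.58669505e-03],
       [ 3.28115095e-04, -1.91288521e-03, -9.99998117e-01]]), 'force': array([-0.14230855, -0.29193699, -0.16622445]), 'moment': array([ 0.03783865, -0.01753057,  0.00504012]), 'grasp_force': 0.0, 'opening': 1.0061668916962088} 0.0187
```

View pics/a.png

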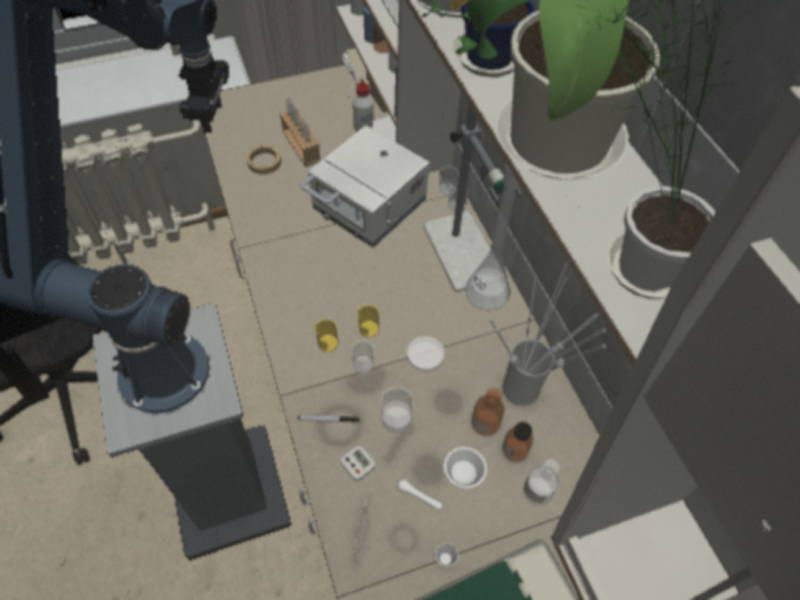

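View pics/b.png

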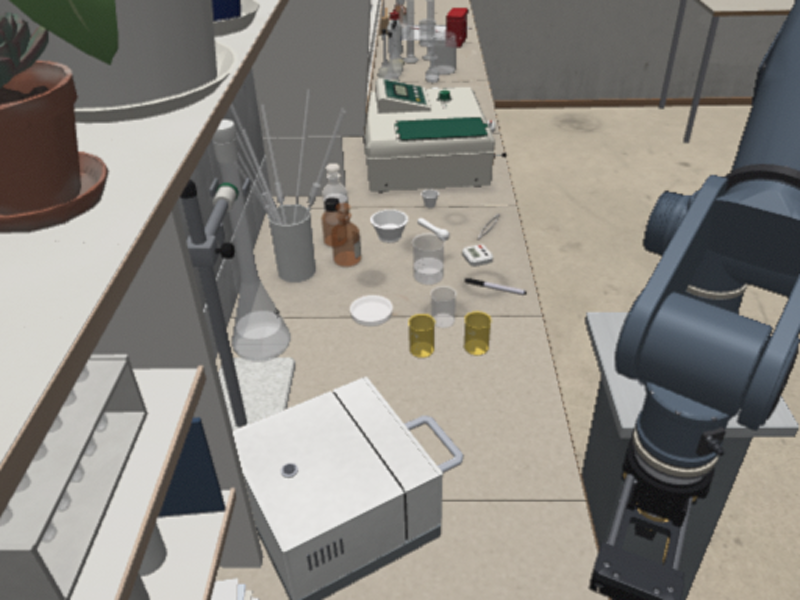

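```bash
python3 - <<'E'
from h import *
import pickle
a=pickle.load(open("c0.pkl","rb"))
for k,c in enumerate(a):
    P=cloud(c); ok=(c["range_z"]>0)&(P[...,0]<1.0)&(P[...,0]>.2)&(abs(P[...,2]-.15)<.006)
    n,l,s,_=cv2.connectedComponentsWithStats(ok.astype(np.uint8))
    for j in range(1,n):
        if s[j,4]>150:
            Q=P[l==j]; print(k,s[j],Q.mean(0).round(3),np.median(Q[:,2]).round(4)); r=cv2.minAreaRect((Q[:,:2]*1000).astype(np.float32)); print(r,cv2.boxPoints(r).round(0).tolist())
# beaker
c=a[0]; print(world(c,363*.64,366*.64,0),world(c,397*.64,418*.64,0),world(c,327*.64,345*.64,0),world(c,369*.64,330*.64,0))
def up(i,x0,y0,w,h,W,H): return cv2.resize(a[i]["color"][y0:y0+h,x0:x0+w],(W,H),interpolation=cv2.INTER_CUBIC)
cv2.imwrite("pics/c.png",np.vstack([np.hstack([up(0,190,75,100,80,400,300),up(1,150,235,140,150,400,300)]),np.hstack([up(0,190,190,100,90,400,300),up(1,220,140,120,90,400,300)])]))
E
```

```text
0 [ 197   80   89   57 2191] [0.623 0.337 0.15 ] 0.1498
((672.8145141601562, 372.93597412109375), (363.1517028808594, 224.85888671875), 30.809104919433594) [[459.0, 376.0], [574.0, 183.0], [886.0, 369.0], [771.0, 562.0]]
0 [319 346  51  38 273] [ 0.601 -0.696  0.152] 0.1527
((605.0324096679688, -700.0368041992188), (70.39021301269531, 144.62466430664062), 41.876686096191406) [[531.0, -670.0], [627.0, -777.0], [680.0, -730.0], [583.0, -623.0]]
1 [283  56  28  24 186] [ 0.359 -0.91   0.154] 0.1547
((365.1528015136719, -895.3489379882812), (90.2948989868164, 274.9447937011719), 5.121129989624023) [[308.0, -762.0], [332.0, -1036.0], [422.0, -1028.0], [398.0, -754.0]]
1 [253  60  39  18 162] [ 0.467 -0.852  0.154] 0.1546
((458.99749755859375, -856.53466796875), (220.84959411621094, 138.8874053955078), 51.15616989135742) [[336.0, -899.0], [444.0, -986.0], [582.0, -814.0], [474.0, -727.0]]
1 [234  72  82  22 442] [ 0.509 -0.703  0.151] 0.1519
((481.19989013671875, -713.7635498046875), (183.2059783935547, 354.2215270996094), 74.31214904785156) [[286.0, -754.0], [627.0, -850.0], [676.0, -673.0], [335.0, -578.0]]
1 [ 149  241  135  114 8616] [0.616 0.355 0.149] 0.1494
((614.1021118164062, 339.90594482421875), (240.2146453857422, 225.08755493164062), 30.95839500427246) [[453.0, 375.0], [569.0, 182.0], [775.0, 305.0], [659.0, 498.0]]
[ 0.44652749 -0.1372826   0.        ] [ 0.47792436 -0.28827205  0.        ] [ 0.38233206 -0.05484429  0.        ] [ 0.4911276  -0.04706809  0.        ]
```

View pics/c.png

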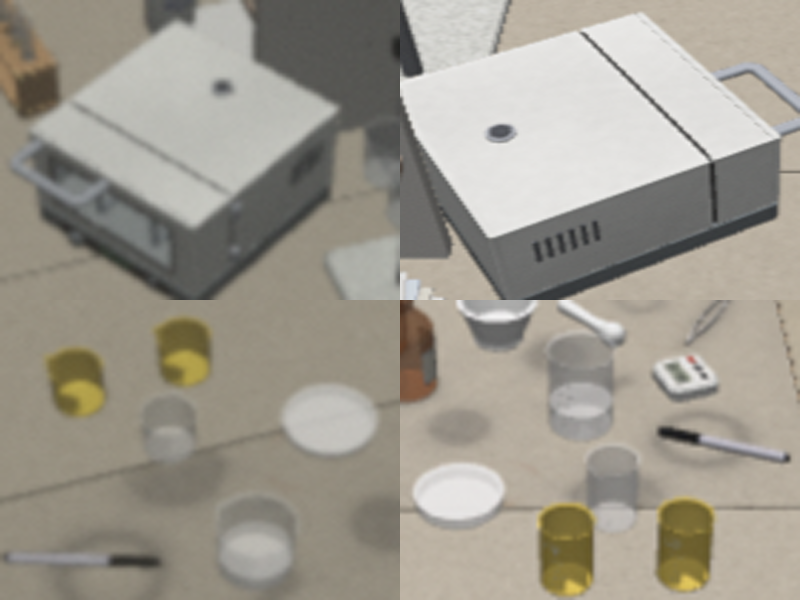

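```bash
python3 - <<'E'
from h import *
import pickle
a=pickle.load(open("c0.pkl","rb"))
for i,L in((0,[(235,80.9),(274.5,103.8),(238.75,135.8),(197.5,109.1)]),(1,[(181.5,354),(283,304),(234,241.5)])):
    for p in L: print(i,p,(world(a[i],*p,.15)*1000).round(0))
for i,p,z in((0,(232.5,232),.003),(0,(232,221),.071),(1,(284.2,205.1),.003),(1,(283.6,186.5),.071)): print(i,p,(world(a[i],*p,z)*1000).round(0))
# roof edge fit: robust sides, trimmed
for i in (0,1):
    c=a[i];P=cloud(c).reshape(-1,3);Q=P[(abs(P[:,2]-.15)<.004)&(P[:,0]>.42)&(P[:,0]<.83)&(P[:,1]>.15)&(P[:,1]<.6)]
    for ang in (29,30,31,32):
        t=np.radians(ang);X=np.array([np.cos(t),np.sin(t)]);Y=np.array([-X[1],X[0]])
        print(i,ang,np.percentile(Q[:,:2]@X,[.3,1,3,97,99]).round(4),np.percentile(Q[:,:2]@Y,[.3,1,3,97,99,99.7]).round(4))
E
```

```text
0 (235, 80.9) [663. 484. 150.]
0 (274.5, 103.8) [773. 303. 150.]
0 (238.75, 135.8) [580. 185. 150.]
0 (197.5, 109.1) [468. 374. 150.]
1 (181.5, 354) [658. 498. 150.]
1 (283, 304) [463. 381. 150.]
1 (234, 241.5) [576. 193. 150.]
0 (232.5, 232) [ 450. -130.    3.]
0 (232, 221) [ 451. -124.   71.]
1 (284.2, 205.1) [ 442. -127.    3.]
1 (283.6, 186.5) [ 445. -135.   71.]
0 29 [0.5521 0.5917 0.5967 0.8212 0.877 ] [-0.2453 -0.1136 -0.1092  0.1004  0.1058  0.1089]
0 30 [0.5524 0.5918 0.596  0.8205 0.8765] [-0.2588 -0.1252 -0.1214  0.0887  0.093   0.0958]
0 31 [0.5526 0.5913 0.5954 0.8199 0.8757] [-0.2721 -0.1375 -0.1339  0.076   0.0804  0.0829]
0 32 [0.5525 0.5904 0.5948 0.8199 0.8746] [-0.2854 -0.1495 -0.1459  0.064   0.0685  0.0709]
1 29 [0.5916 0.5943 0.5997 0.8145 0.819 ] [-0.1127 -0.1077 -0.1014  0.1063  0.1101  0.1119]
1 30 [0.5925 0.5946 0.5999 0.8148 0.8196] [-0.124  -0.1197 -0.1138  0.094   0.0969  0.0984]
1 31 [0.5926 0.5945 0.5998 0.8149 0.8199] [-0.1353 -0.132  -0.1263  0.0816  0.0843  0.0855]
1 32 [0.592  0.5942 0.5993 0.8149 0.82  ] [-0.1478 -0.1443 -0.1385  0.069   0.0722  0.0735]
```

```bash
cat >> h.py <<'E'
from scipy.spatial.transform import Rotation as Ro
T=np.radians(31); X=np.array([np.cos(T),np.sin(T),0]); Y=np.array([-X[1],X[0],0])
O=.737*X-.026*Y; HG=O-.085*X-.11*Y
def ov(x,y,z): p=O+x*X+y*Y; return np.array([p[0],p[1],z])
def door(th,r=.16,f=.10,z=.119):  # point on door: r along, f in front
    c=Ro.from_euler("z",th).as_matrix(); p=HG+c@(r*Y-f*X); return np.array([p[0],p[1],z])
def Rt(yaw): s,c=np.sin(np.radians(yaw)),np.cos(np.radians(yaw)); return np.array([[-s,c,0],[c,s,0],[0,0,-1.]])
def plan(calls,base=None):
    "calls: list of lists of (xyz,yaw,jaw)"
    if base is None: s=read_state(); p0,R0=np.array(s["position"]),np.array(s["tcp_rot"])
    else: p0,R0=np.array(base[0]),Rt(base[1])
    for c in calls:
        print("[")
        for p,yaw,j in c:
            d=R0.T@(np.array(p)-p0)/.12; w=Ro.from_matrix(R0.T@Rt(yaw)).as_rotvec()/1.5
            print([j]+np.r_[d,w].round(3).tolist(), "!!" if max(abs(d).max(),abs(w).max())>1 else "")
        print("]"); p0,R0=np.array(p),Rt(yaw)
E
python3 - <<'E'
from h import *
h=door(0); print(h)
plan([[((.35,.48,.22),48,30)],[((.43,.37,.21),31,30)],[((h[0],h[1],.175),31,30)]])
E
```

```text
[0.46079544 0.30487303 0.119     ]
[
[30, -0.918, -0.338, 0.014, -0.001, -0.0, 0.193] 
]
[
[30, -1.109, -0.235, 0.083, 0.0, 0.0, 0.198] !!
]
[
[30, -0.597, -0.06, 0.292, 0.0, 0.0, 0.0] 
]
```

Request:
drive_tool([
  [30,-0.918,-0.338,0.014,0,0,0.193],
  [30,-0.918,-0.338,0.014,0,0,0.193],
  [30,-0.918,-0.338,0.014,0,0,0.193],
  [30,-0.918,-0.338,0.014,0,0,0.193],
])

```text
time_s: 0.5
position: [0.352, 0.4787, 0.2205]
tcp_rot: [[-0.741, 0.671, -0.001], [0.671, 0.741, -0.001], [-0.0, -0.001, -1.0]]
force: [-0.2, 1.0, 0.5]
opening: 0.72
grasp_force: 0.0
```

Request:
drive_tool([
  [30,-1,-0.235,0.083,0,0,0.198],
  [30,-1,-0.235,0.083,0,0,0.198],
  [30,-1,-0.235,0.083,0,0,0.198],
  [30,-1,-0.235,0.083,0,0,0.198],
  [30,-1,-0.235,0.083,0,0,0.198],
  [30,-1,-0.235,0.083,0,0,0.198],
])

```text
time_s: 1.1
position: [0.4196, 0.3807, 0.211]
tcp_rot: [[-0.516, 0.856, -0.0], [0.856, 0.516, 0.001], [0.001, 0.0, -1.0]]
force: [-0.2, 0.5, 1.4]
opening: 0.352
grasp_force: 0.0
```

```bash
python3 - <<'E'
from h import *
h=door(0)
plan([[((h[0],h[1],.185),31,30)]])
c=optics.capture("wrist");cv2.imwrite("pics/d.png",c["color"])
print(read_state()["position"])
# bar points
P=cloud(c).reshape(-1,3);q=P[(c["range_z"].ravel()>0)&(abs(P[:,2]-.142)<.006)]
a=np.c_[q@X,q@Y,q[:,2]]; m=(a[:,0]<.58)&(a[:,0]>.5);print(m.sum(),np.percentile(a[m],[2,25,50,75,98],axis=0).round(4) if m.sum() else"")
E
```

```text
[
[30, -0.719, -0.032, 0.216, 0.0, -0.001, 0.001] 
]
[0.41957172 0.38074735 0.21098825]
842 [[0.545  0.0152 0.1382]
 [0.55   0.0281 0.1417]
 [0.5548 0.0544 0.1433]
 [0.5633 0.0729 0.1442]
 [0.5757 0.0759 0.1453]]
```

View pics/d.png

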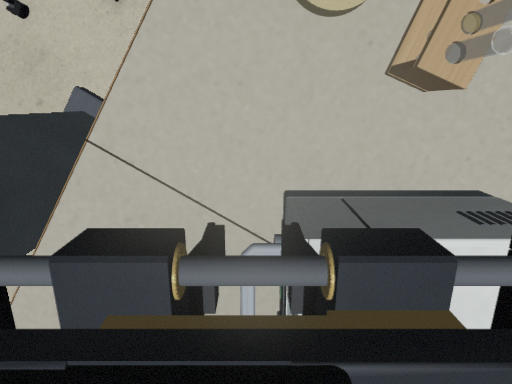

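Request:
drive_tool([
  [30,-0.719,-0.032,0.216,0,0,0],
  [30,-0.719,-0.032,0.216,0,0,0],
  [30,-0.719,-0.032,0.216,0,0,0],
  [30,-0.719,-0.032,0.216,0,0,0],
])

```text
time_s: 1.55
position: [0.4614, 0.3039, 0.1848]
tcp_rot: [[-0.514, 0.858, -0.001], [0.858, 0.514, 0.001], [0.001, -0.0, -1.0]]
force: [0.2, 0.0, 0.8]
opening: 0.35
grasp_force: 0.0
```

```bash
python3 - <<'E'
from h import *
h=door(0)
c=optics.capture("wrist")
s=read_state();print(s["position"],s["position"]@X,s["opening"])
P=cloud(c).reshape(-1,3);q=P[(c["range_z"].ravel()>0)&(abs(P[:,2]-.142)<.006)]
a=np.c_[q@X,q@Y,q[:,2]]; m=(a[:,0]<.58)&(a[:,0]>.5)&(a[:,1]<.058);print(m.sum(),np.percentile(a[m],[2,25,50,75,98],axis=0).round(4) if m.sum() else"")
c=optics.capture("side")
P=cloud(c).reshape(-1,3);q=P[(c["range_z"].ravel()>0)&(abs(P[:,2]-.142)<.006)]
a=np.c_[q@X,q@Y,q[:,2]]; m=(a[:,0]<.58)&(a[:,0]>.5)&(abs(a[:,1]-.024)<.034);print(m.sum(),np.percentile(a[m],[2,25,50,75,98],axis=0).round(4) if m.sum() else"")
h2=h.copy();h2[2]=.15
plan([[(h2,31,30),(h,31,30)]])
E
```

```text
[0.46128946 0.3044574  0.18516503] 0.5522093938877501 0.34734945165625186
1607 [[ 0.5451 -0.0047  0.1398]
 [ 0.5478  0.0115  0.1425]
 [ 0.551   0.0279  0.1435]
 [ 0.5537  0.0433  0.1443]
 [ 0.5564  0.0569  0.1455]]
121 [[ 0.5468 -0.0065  0.1372]
 [ 0.5512  0.0125  0.1406]
 [ 0.5543  0.0274  0.1419]
 [ 0.5561  0.0422  0.1435]
 [ 0.5583  0.056   0.1455]]
[
[30, 0.003, -0.003, 0.295, 0.0, -0.0, 0.001] 
[30, 0.003, -0.003, 0.553, 0.0, -0.0, 0.001] 
]
```

Request:
drive_tool([
  [30,0,0,0.2,0,0,0],
  [30,0,0,0.4,0,0,0],
  [30,0,0,0.553,0,0,0],
  [30,0,0,0.553,0,0,0],
  [0,0,0,0.553,0,0,0],
  [0,0,0,0.553,0,0,0],
  [0,0,0,0.553,0,0,0],
  [0,0,0,0.553,0,0,0],
])

```text
time_s: 2.45
position: [0.4613, 0.3033, 0.1197]
tcp_rot: [[-0.515, 0.857, -0.0], [0.857, 0.515, -0.0], [0.0, -0.0, -1.0]]
force: [-3.7, 1.0, 5.2]
opening: 0.122
grasp_force: 30.0
```

```bash
python3 - <<'E'
from h import *
s=read_state();print(s["position"],s["position"]@X,s["opening"],s["grasp_force"],s["force"])
def arc(a,b,n=8): return [(door(t),31+np.degrees(t),0) for t in np.linspace(a,b,n+1)[1:]]
b=s["position"]; 
plan([arc(0,.4),arc(.4,.9),arc(.9,1.4),arc(1.4,1.75)],(door(0),31))
E
```

```text
[0.46125209 0.30330316 0.11972053] 0.5515828792880563 0.12243988337296367 30.00141352415085 [-3.68092369  1.03630405  5.24536853]
[
[0, -0.043, -0.066, 0.0, 0.0, 0.0, -0.033] 
[0, -0.09, -0.129, 0.0, 0.0, 0.0, -0.067] 
[0, -0.14, -0.19, 0.0, 0.0, 0.0, -0.1] 
[0, -0.192, -0.248, 0.0, 0.0, 0.0, -0.133] 
[0, -0.248, -0.304, 0.0, 0.0, 0.0, -0.167] 
[0, -0.306, -0.357, 0.0, 0.0, 0.0, -0.2] 
[0, -0.367, -0.407, 0.0, 0.0, 0.0, -0.233] 
[0, -0.43, -0.453, 0.0, 0.0, 0.0, -0.267] 
]
[
[0, -0.055, -0.082, 0.0, 0.0, 0.0, -0.042] 
[0, -0.114, -0.16, 0.0, 0.0, 0.0, -0.083] 
[0, -0.179, -0.234, 0.0, 0.0, 0.0, -0.125] 
[0, -0.248, -0.304, 0.0, 0.0, 0.0, -0.167] 
[0, -0.321, -0.37, 0.0, 0.0, 0.0, -0.208] 
[0, -0.398, -0.43, 0.0, 0.0, 0.0, -0.25] 
[0, -0.479, -0.486, 0.0, 0.0, 0.0, -0.292] 
[0, -0.563, -0.537, 0.0, 0.0, 0.0, -0.333] 
]
[
[0, -0.055, -0.082, 0.0, 0.0, 0.0, -0.042] 
[0, -0.114, -0.16, 0.0, 0.0, 0.0, -0.083] 
[0, -0.179, -0.234, 0.0, 0.0, 0.0, -0.125] 
[0, -0.248, -0.304, 0.0, 0.0, 0.0, -0.167] 
[0, -0.321, -0.37, 0.0, 0.0, 0.0, -0.208] 
[0, -0.398, -0.43, 0.0, 0.0, 0.0, -0.25] 
[0, -0.479, -0.486, 0.0, 0.0, 0.0, -0.292] 
[0, -0.563, -0.537, 0.0, 0.0, 0.0, -0.333] 
]
[
[0, -0.038, -0.058, 0.0, 0.0, 0.0, -0.029] 
[0, -0.078, -0.113, 0.0, 0.0, 0.0, -0.058] 
[0, -0.121, -0.167, 0.0, 0.0, 0.0, -0.088] 
[0, -0.165, -0.219, 0.0, 0.0, 0.0, -0.117] 
[0, -0.213, -0.269, 0.0, 0.0, 0.0, -0.146] 
[0, -0.262, -0.317, 0.0, 0.0, 0.0, -0.175] 
[0, -0.313, -0.363, 0.0, 0.0, 0.0, -0.204] 
[0, -0.367, -0.407, 0.0, 0.0, 0.0, -0.233] 
]
```

Nearly a perfect match; run the first arc, then check the force.

Request:
drive_tool([
  [0,-0.043,-0.066,0,0,0,-0.033],
  [0,-0.09,-0.129,0,0,0,-0.067],
  [0,-0.14,-0.19,0,0,0,-0.1],
  [0,-0.192,-0.248,0,0,0,-0.133],
  [0,-0.248,-0.304,0,0,0,-0.167],
  [0,-0.306,-0.357,0,0,0,-0.2],
  [0,-0.367,-0.407,0,0,0,-0.233],
  [0,-0.43,-0.453,0,0,0,-0.267],
])

```text
time_s: 3.25
position: [0.442, 0.2312, 0.1197]
tcp_rot: [[-0.809, 0.588, 0.001], [0.588, 0.809, 0.001], [-0.001, 0.002, -1.0]]
force: [-1.3, 1.1, 4.8]
opening: 0.125
grasp_force: 30.0
```

Request:
drive_tool([
  [0,-0.055,-0.082,0,0,0,-0.042],
  [0,-0.114,-0.16,0,0,0,-0.083],
  [0,-0.179,-0.234,0,0,0,-0.125],
  [0,-0.248,-0.304,0,0,0,-0.167],
  [0,-0.321,-0.37,0,0,0,-0.208],
  [0,-0.398,-0.43,0,0,0,-0.25],
  [0,-0.479,-0.486,0,0,0,-0.292],
  [0,-0.563,-0.537,0,0,0,-0.333],
])

```text
time_s: 4.05
position: [0.4601, 0.139, 0.1198]
tcp_rot: [[-0.992, 0.128, 0.004], [0.128, 0.992, 0.001], [-0.004, 0.001, -1.0]]
force: [1.8, 2.6, 2.9]
opening: 0.126
grasp_force: 30.0
```

Request:
drive_tool([
  [0,-0.055,-0.082,0,0,0,-0.042],
  [0,-0.114,-0.16,0,0,0,-0.083],
  [0,-0.179,-0.234,0,0,0,-0.125],
  [0,-0.248,-0.304,0,0,0,-0.167],
  [0,-0.321,-0.37,0,0,0,-0.208],
  [0,-0.398,-0.43,0,0,0,-0.25],
  [0,-0.479,-0.486,0,0,0,-0.292],
  [0,-0.563,-0.537,0,0,0,-0.333],
])

```text
time_s: 4.85
position: [0.5203, 0.0677, 0.1198]
tcp_rot: [[-0.932, -0.362, 0.007], [-0.362, 0.932, 0.003], [-0.008, -0.0, -1.0]]
force: [4.7, 8.4, -0.0]
opening: 0.126
grasp_force: 30.1
```

Request:
drive_tool([
  [0,-0.038,-0.058,0,0,0,-0.029],
  [0,-0.078,-0.113,0,0,0,-0.058],
  [0,-0.121,-0.167,0,0,0,-0.088],
  [0,-0.165,-0.219,0,0,0,-0.117],
  [0,-0.213,-0.269,0,0,0,-0.146],
  [0,-0.262,-0.317,0,0,0,-0.175],
  [0,-0.313,-0.363,0,0,0,-0.204],
  [0,-0.367,-0.407,0,0,0,-0.233],
])

```text
time_s: 5.65
position: [0.5778, 0.0402, 0.1197]
tcp_rot: [[-0.753, -0.658, 0.005], [-0.658, 0.753, 0.006], [-0.008, 0.001, -1.0]]
force: [1.8, 12.2, 1.5]
opening: 0.127
grasp_force: 30.1
```

```bash
python3 - <<'E'
from h import *
s=read_state();print(s["position"],door(1.75),s["joint_positions"].round(0),s["force"])
r=s["position"][:2]-HG[:2]; d0=(door(0)-HG)[:2]; print(np.arctan2(r[1],r[0])-np.arctan2(d0[1],d0[0]),np.hypot(*r))
E
```

```text
[0.57783282 0.04024695 0.11973833] [0.57461402 0.03853406 0.119     ] [  -7.   34.   94.    0.   51. -139.] [ 1.81057842 12.22631041  1.51344211]
-4.519271980648086 0.18613080958219763
```

Request:
drive_tool([
  [30,0,0,0,0,0,0],
  [30,0,0,0,0,0,0],
  [30,0,0,-0.3,0,0,0],
  [30,0,0,-0.62,0,0,0],
  [30,0,0,-0.62,0,0,0],
  [30,0,0,-0.62,0,0,0],
])

```text
time_s: 6.25
position: [0.576, 0.0364, 0.1942]
tcp_rot: [[-0.753, -0.658, 0.003], [-0.658, 0.753, -0.001], [-0.001, -0.002, -1.0]]
force: [-0.3, -0.2, -0.1]
opening: 0.345
grasp_force: 0.0
```

```bash
python3 - <<'E'
from h import *
s=read_state();print(s["position"],s["opening"],s["force"])
t=ov(-.123,0,.2); print(t)
m=(s["position"]+2*t)/3; m[2]=.2
plan([[((.545,.13,.2),90,30)],[((.535,.22,.2),50,30)],[(t,31,30)]])
c=optics.capture("scene");cv2.imwrite("pics/e.png",cv2.resize(c["color"][70:210,160:300],(700,600),interpolation=cv2.INTER_CUBIC))
E
```

```text
[0.57602132 0.03643883 0.19418315] 0.34528800908590696 [-0.33434085 -0.1529429  -0.06361465]
[0.53969171 0.29394703 0.2       ]
[
[30, -0.318, 0.757, -0.05, -0.001, 0.001, 0.479] 
]
[
[30, 0.083, 0.75, 0.0, 0.0, 0.0, 0.465] 
]
[
[30, 0.366, 0.497, 0.0, 0.0, 0.0, 0.221] 
]
```

View pics/e.png

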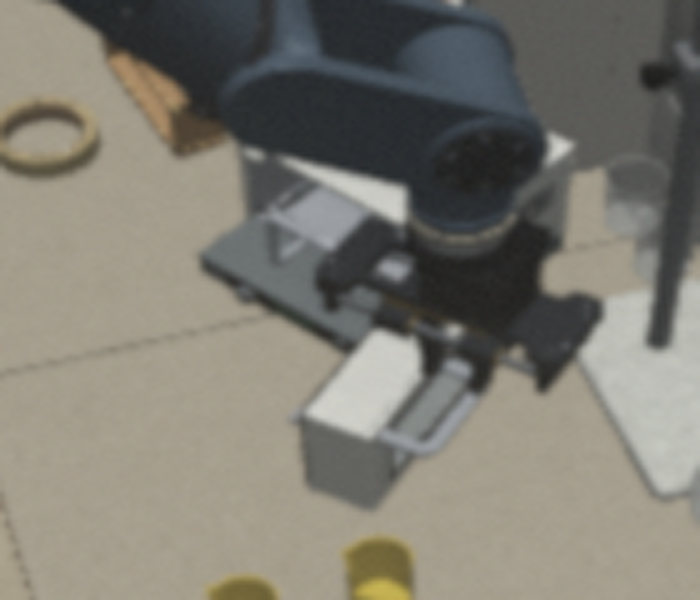

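The door stands wide open at about (360,430); the tray with its wire loop is visible at about (290,230).

Request:
drive_tool([
  [30,-0.318,0.757,-0.05,0,0,0.479],
  [30,-0.318,0.757,-0.05,0,0,0.479],
  [30,-0.318,0.757,-0.05,0,0,0.479],
  [30,-0.318,0.757,-0.05,0,0,0.479],
  [30,-0.318,0.757,-0.05,0,0,0.479],
])

```text
time_s: 6.8
position: [0.543, 0.1308, 0.1973]
tcp_rot: [[-1.0, 0.005, -0.004], [0.005, 1.0, -0.0], [0.004, -0.0, -1.0]]
force: [0.1, -0.3, -0.0]
opening: 0.34
grasp_force: 0.0
```

Request:
drive_tool([
  [30,0.083,0.75,0,0,0,0.465],
  [30,0.083,0.75,0,0,0,0.465],
  [30,0.083,0.75,0,0,0,0.465],
  [30,0.083,0.75,0,0,0,0.465],
  [30,0.083,0.75,0,0,0,0.465],
])

```text
time_s: 7.3
position: [0.5331, 0.2206, 0.197]
tcp_rot: [[-0.764, 0.645, -0.004], [0.645, 0.764, -0.001], [0.002, -0.003, -1.0]]
force: [-0.0, -0.1, -0.6]
opening: 0.346
grasp_force: 0.0
```

Request:
drive_tool([
  [26,0.366,0.497,0,0,0,0.221],
  [26,0.366,0.497,0,0,0,0.221],
  [26,0.366,0.497,0,0,0,0.221],
  [26,0.366,0.497,0,0,0,0.221],
  [26,0.366,0.497,0,0,0,0.221],
])

```text
time_s: 7.8
position: [0.5383, 0.2937, 0.1976]
tcp_rot: [[-0.517, 0.856, -0.003], [0.856, 0.517, -0.001], [0.0, -0.003, -1.0]]
force: [-0.0, 0.2, 0.6]
opening: 0.302
grasp_force: 0.0
```

```bash
python3 - <<'E'
from h import *
s=read_state();print(s["position"],s["position"]@X,s["position"]@Y,s["opening"],s["joint_positions"].round(0))
for n in("scene","side","wrist"):
    c=optics.capture(n)
    P=cloud(c).reshape(-1,3);q=P[(c["range_z"].ravel()>0)&(abs(P[:,2]-.119)<.006)]
    a=np.c_[q@X,q@Y,q[:,2]]; m=(abs(a[:,0]-.615)<.03)&(abs(a[:,1]+.026)<.032);print(n,m.sum(),np.percentile(a[m],[2,25,50,75,98],axis=0).round(4) if m.sum() else"")
plan([[(ov(-.123,0,.15),31,26),(ov(-.123,0,.12),31,26),(ov(-.123,0,.099),31,26)]])
E
```

```text
[0.5383127  0.29366508 0.19756712] 0.6126727374138254 -0.025531432277288026 0.3024639740147825 [ 18.  31.  85.  -0.  64. -13.]
scene 27 [[ 0.6067 -0.0551  0.1147]
 [ 0.6105 -0.0361  0.1184]
 [ 0.614  -0.0241  0.1204]
 [ 0.6163 -0.0061  0.1224]
 [ 0.6206  0.0046  0.1244]]
side 89 [[ 0.6101 -0.056   0.1157]
 [ 0.6126 -0.0426  0.1196]
 [ 0.6153 -0.0255  0.121 ]
 [ 0.6169 -0.0103  0.1221]
 [ 0.6183  0.0032  0.1238]]
wrist 941 [[ 0.6086 -0.0562  0.119 ]
 [ 0.6103 -0.0408  0.1212]
 [ 0.6126 -0.0246  0.1222]
 [ 0.615  -0.0091  0.1228]
 [ 0.6173  0.0049  0.124 ]]
[
[26, 0.0, 0.007, 0.404, -0.001, -0.0, 0.0] 
[26, 0.0, 0.008, 0.654, -0.001, -0.0, 0.0] 
[26, 0.0, 0.008, 0.829, -0.001, -0.0, 0.0] 
]
```

Request:
drive_tool([
  [26,0,0.008,0.3,0,0,0],
  [26,0,0.008,0.6,0,0,0],
  [26,0,0.008,0.815,0,0,0],
  [26,0,0.008,0.815,0,0,0],
  [0,0,0.008,0.815,0,0,0],
  [0,0,0.008,0.815,0,0,0],
  [0,0,0.008,0.815,0,0,0],
  [0,0,0.008,0.815,0,0,0],
])

```text
time_s: 8.75
position: [0.5393, 0.2939, 0.1029]
tcp_rot: [[-0.516, 0.856, -0.001], [0.856, 0.516, -0.002], [-0.001, -0.002, -1.0]]
force: [-3.1, -3.4, 5.9]
opening: 0.09
grasp_force: 30.0
```

Request:
drive_tool([
  [0,0,-0.05,0,0,0,0],
  [0,0,-0.15,0,0,0,0],
  [0,0,-0.3,0,0,0,0],
  [0,0,-0.45,0,0,0,0],
  [0,0,-0.6,0,0,0,0],
  [0,0,-0.75,0,0,0,0],
  [0,0,-0.85,0,0,0,0],
  [0,0,-0.95,0,0,0,0],
])

```text
time_s: 9.55
position: [0.4444, 0.2366, 0.1029]
tcp_rot: [[-0.516, 0.857, 0.007], [0.857, 0.516, 0.002], [-0.001, 0.007, -1.0]]
force: [0.9, 1.2, 6.0]
opening: 0.087
grasp_force: 30.0
```

```bash
python3 - <<'E'
from h import *
s=read_state();print(s["position"],s["position"]@X,s["position"]@Y,s["opening"],s["grasp_force"],s["force"])
E
```

```text
[0.44444461 0.23659061 0.10285508] 0.5028165569624111 -0.026108161071302805 0.08740547223629028 30.002441704273224 [0.94844697 1.19831899 6.04934403]
```

Request:
drive_tool([
  [0,0,-0.07,0,0,0,0],
  [0,0,-0.13,0,0,0,0],
  [0,0,-0.17,0,0,0,0],
  [0,0,-0.18,0,0,0,0],
  [0,0,-0.18,0,0,0,0],
])

```text
time_s: 10.05
position: [0.4281, 0.2267, 0.1029]
tcp_rot: [[-0.515, 0.857, 0.01], [0.857, 0.515, 0.004], [-0.001, 0.011, -1.0]]
force: [3.2, 5.3, 4.2]
opening: 0.093
grasp_force: 30.0
```

Request:
drive_tool([
  [30,0,0.01,0,0,0,0],
  [30,0,0.01,0,0,0,0],
  [30,0,0.01,-0.3,0,0,0],
  [30,0,0.01,-0.7,0,0,0],
  [80,0,0.01,-1,0,0,0],
  [80,0,0.01,-1,0,0,0],
  [80,0,0.01,-1,0,0,0],
])

```text
time_s: 10.75
position: [0.4242, 0.2252, 0.2214]
tcp_rot: [[-0.516, 0.857, -0.0], [0.857, 0.516, -0.0], [-0.0, -0.0, -1.0]]
force: [0.1, -0.8, -1.4]
opening: 0.534
grasp_force: 0.0
```

```bash
python3 - <<'E'
from h import *
s=read_state();print(s["position"],s["position"]@X,s["position"]@Y,s["opening"],s["grasp_force"],s["force"])
for n in("side","wrist"):
    c=optics.capture(n)
    P=cloud(c).reshape(-1,3);q=P[(c["range_z"].ravel()>0)&(abs(P[:,2]-.119)<.006)]
    a=np.c_[q@X,q@Y,q[:,2]]; m=(abs(a[:,0]-.485)<.03)&(abs(a[:,1]+.026)<.032);print(n,m.sum(),np.percentile(a[m],[2,25,50,75,98],axis=0).round(4) if m.sum() else"")
    q=P[(c["range_z"].ravel()>0)&(abs(P[:,2]-.067)<.004)]
    a=np.c_[q@X,q@Y,q[:,2]]; m=(abs(a[:,0]-.59)<.1)&(abs(a[:,1]+.026)<.1);print(n,m.sum(),np.percentile(a[m],[1,25,50,75,99],axis=0).round(4) if m.sum() else"")
plan([[((.47,.14,.22),0,80)],[((.45,.04,.22),-15,80)],[((.447,-.06,.22),-30,80)],[((.447,-.129,.20),-30,80)]])
E
```

```text
[0.42424024 0.22520416 0.2213821 ] 0.4796335806318861 -0.02546223876159504 0.5337870693096839 0.0 [ 0.13278744 -0.79496804 -1.39345179]
side 84 [[ 0.4793 -0.0543  0.1157]
 [ 0.4834 -0.0413  0.119 ]
 [ 0.4854 -0.0253  0.1208]
 [ 0.4871 -0.0083  0.1219]
 [ 0.4895  0.004   0.1243]]
side 236 [[ 0.5234 -0.1089  0.0631]
 [ 0.5263 -0.1028  0.0645]
 [ 0.5446  0.0051  0.0657]
 [ 0.5854  0.0562  0.0669]
 [ 0.6296  0.0591  0.0693]]
wrist 793 [[ 0.4784 -0.0563  0.118 ]
 [ 0.4801 -0.0404  0.1213]
 [ 0.4826 -0.0247  0.1222]
 [ 0.485  -0.0091  0.1229]
 [ 0.487   0.0046  0.124 ]]
wrist 1990 [[ 0.5228 -0.1068  0.0632]
 [ 0.5253 -0.0351  0.0663]
 [ 0.611   0.0206  0.0671]
 [ 0.6749  0.0549  0.0677]
 [ 0.6775  0.0575  0.069 ]]
[
[80, -0.807, -0.032, -0.003, -0.003, 0.0, 0.361] 
]
[
[80, -0.833, -0.167, 0.0, 0.0, 0.0, 0.175] 
]
[
[80, -0.811, 0.192, 0.0, 0.0, 0.0, 0.175] 
]
[
[80, -0.498, 0.288, 0.167, 0.0, 0.0, 0.0] 
]
```

Request:
drive_tool([
  [80,-0.807,-0.032,0,0,0,0.361],
  [80,-0.807,-0.032,0,0,0,0.361],
  [80,-0.807,-0.032,0,0,0,0.361],
  [80,-0.807,-0.032,0,0,0,0.361],
])

```text
time_s: 11.25
position: [0.471, 0.1389, 0.219]
tcp_rot: [[0.008, 1.0, -0.005], [1.0, -0.008, -0.0], [-0.0, -0.005, -1.0]]
force: [-0.3, -0.4, 0.1]
opening: 0.902
grasp_force: 0.0
```

Request:
drive_tool([
  [80,-0.833,-0.167,0,0,0,0.117],
  [80,-0.833,-0.167,0,0,0,0.117],
  [80,-0.833,-0.167,0,0,0,0.117],
  [80,-0.833,-0.167,0,0,0,0.117],
])

```text
time_s: 11.65
position: [0.4504, 0.0397, 0.2197]
tcp_rot: [[0.177, 0.984, -0.004], [0.984, -0.177, 0.001], [0.0, -0.004, -1.0]]
force: [-0.5, -0.7, -0.2]
opening: 0.923
grasp_force: 0.0
```

Request:
drive_tool([
  [80,-0.83,0.1,0,0,0,0],
  [80,-0.83,0.1,0,0,0,0],
  [80,-0.83,0.1,0,0,0,0],
  [80,-0.83,0.1,0,0,0,0],
  [80,-0.83,0.1,0,0,0,0],
])

```text
time_s: 12.15
position: [0.4456, -0.0578, 0.2206]
tcp_rot: [[0.172, 0.985, -0.002], [0.985, -0.172, 0.001], [0.001, -0.002, -1.0]]
force: [-0.0, -0.0, -0.1]
opening: 0.921
grasp_force: 0.0
```

```bash
python3 - <<'E'
from h import *
s=read_state();print(s["position"],s["opening"])
c=optics.capture("wrist");cv2.imwrite("pics/f.png",c["color"])
import pickle;pickle.dump(c,open("w.pkl","wb"))
c2=optics.capture("scene");pickle.dump(c2,open("s2.pkl","wb"))
plan([[((.447,-.129,.20),-10,80)]])
E
```

```text
[ 0.44560838 -0.05778526  0.22060828] 0.9206572778123248
[
[80, -0.584, 0.112, 0.174, -0.001, -0.0, 0.002] 
]
```

View pics/f.png

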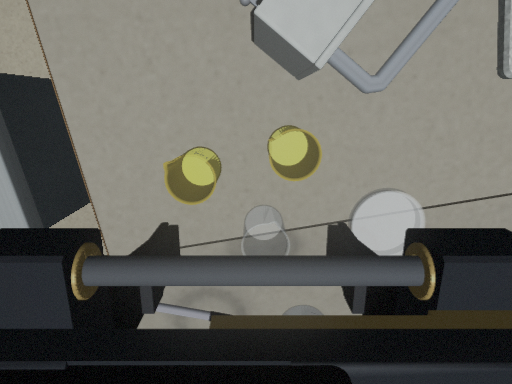

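```bash
python3 - <<'E'
from h import *
import pickle
c=pickle.load(open("w.pkl","rb"))
print(world(c,263,222,.003),world(c,266,242,.071),world(c,388,222,.018))
p=(world(c,263,222,.003)+world(c,266,242,.071))/2
p=np.array([p[0],p[1],0]);print(p)
plan([[(p+[0,0,.14],-10,87)],[(p+[0,0,.033],-10,87)]])
E
```

```text
[ 0.44533932 -0.13068999  0.003     ] [ 0.44700627 -0.12746795  0.071     ] [ 0.59371163 -0.15091011  0.018     ]
[ 0.4461728  -0.12907897  0.        ]
[
[87, -0.586, 0.106, 0.674, -0.001, -0.0, 0.002] 
]
[
[87, 0.0, 0.0, 0.892, 0.0, 0.0, 0.0] 
]
```

Request:
drive_tool([
  [87,-0.586,0.106,0.3,0,0,0],
  [87,-0.586,0.106,0.674,0,0,0],
  [87,-0.586,0.106,0.674,0,0,0],
  [87,-0.586,0.106,0.674,0,0,0],
])

```text
time_s: 12.65
position: [0.4452, -0.1299, 0.1383]
tcp_rot: [[0.174, 0.985, -0.005], [0.985, -0.174, 0.003], [0.002, -0.005, -1.0]]
force: [0.1, -0.9, 0.7]
opening: 0.997
grasp_force: 0.0
```

Request:
drive_tool([
  [87,0,0,0.25,0,0,0],
  [87,0,0,0.5,0,0,0],
  [87,0,0,0.75,0,0,0],
  [87,0,0,0.89,0,0,0],
  [87,0,0,0.89,0,0,0],
  [87,0,0,0.89,0,0,0],
])

```text
time_s: 13.25
position: [0.4472, -0.1304, 0.0344]
tcp_rot: [[0.172, 0.985, 0.001], [0.985, -0.172, -0.0], [-0.0, 0.001, -1.0]]
force: [0.7, -0.9, 0.6]
opening: 1.0
grasp_force: 0.0
```

Request:
drive_tool([
  [60,0,0,0,0,0,0],
  [60,0,0,0,0,0,0],
  [54,0,0,0,0,0,0],
  [45,0,0,0,0,0,0],
  [40,0,0,0,0,0,0],
  [40,0,0,0,0,0,0],
  [40,0,0,0,0,0,0],
])

```text
time_s: 13.95
position: [0.4463, -0.1312, 0.0337]
tcp_rot: [[0.174, 0.985, 0.0], [0.985, -0.174, -0.0], [-0.0, 0.0, -1.0]]
force: [-0.2, -0.1, 3.5]
opening: 0.57
grasp_force: 29.9
```

```bash
python3 - <<'E'
from h import *
t=ov(-.147,.015,.24);print(t)
plan([[((.446,-.131,.14),-10,40)],[((.446,-.131,.24),-10,40)],[((.44,-.02,.24),-20,40)],[((.44,.09,.24),-35,40)],[((.47,.20,.24),-50,40)],[(t,-59,40)],[((t[0],t[1],.13),-59,40)]])
E
```

```text
[0.51139413 0.29444362 0.24      ]
[
[40, 0.001, -0.003, -0.886, 0.0, 0.0, -0.0] 
]
[
[40, 0.0, 0.0, -0.833, 0.0, 0.0, 0.0] 
]
[
[40, 0.902, -0.21, 0.0, 0.0, 0.0, 0.116] 
]
[
[40, 0.861, -0.314, 0.0, 0.0, 0.0, 0.175] 
]
[
[40, 0.894, -0.321, 0.0, 0.0, 0.0, 0.175] 
]
[
[40, 0.77, -0.381, 0.0, 0.0, 0.0, 0.105] 
]
[
[40, 0.0, 0.0, 0.917, 0.0, 0.0, 0.0] 
]
```

Request:
drive_tool([
  [40,0,0,-0.1,0,0,0],
  [40,0,0,-0.3,0,0,0],
  [40,0,0,-0.6,0,0,0],
  [40,0,0,-0.886,0,0,0],
  [40,0,0,-0.886,0,0,0],
])

```text
time_s: 14.45
position: [0.4488, -0.1324, 0.1433]
tcp_rot: [[0.174, 0.985, 0.008], [0.985, -0.174, -0.004], [-0.003, 0.008, -1.0]]
force: [0.8, 0.6, -1.5]
opening: 0.577
grasp_force: 29.9
```

Request:
drive_tool([
  [40,0,0,-0.2,0,0,0],
  [40,0,0,-0.5,0,0,0],
  [40,0,0,-0.833,0,0,0],
  [40,0,0,-0.833,0,0,0],
])

```text
time_s: 14.85
position: [0.4491, -0.1325, 0.2433]
tcp_rot: [[0.174, 0.985, 0.008], [0.985, -0.174, -0.005], [-0.003, 0.009, -1.0]]
force: [0.4, -0.6, -0.5]
opening: 0.573
grasp_force: 29.9
```

Request:
drive_tool([
  [40,0.2,-0.05,0,0,0,0.03],
  [40,0.45,-0.1,0,0,0,0.06],
  [40,0.7,-0.16,0,0,0,0.09],
  [40,0.902,-0.21,0,0,0,0.116],
])

```text
time_s: 15.25
position: [0.4388, -0.0184, 0.2379]
tcp_rot: [[0.344, 0.939, -0.004], [0.939, -0.344, 0.001], [0.0, -0.004, -1.0]]
force: [1.2, 0.6, -0.6]
opening: 0.572
grasp_force: 29.9
```

Request:
drive_tool([
  [40,0.22,-0.08,0,0,0,0.045],
  [40,0.44,-0.16,0,0,0,0.09],
  [40,0.66,-0.24,0,0,0,0.13],
  [40,0.861,-0.314,0,0,0,0.175],
])

```text
time_s: 15.65
position: [0.4389, 0.0911, 0.2379]
tcp_rot: [[0.576, 0.817, -0.004], [0.817, -0.576, 0.0], [-0.002, -0.003, -1.0]]
force: [0.1, 0.3, -0.8]
opening: 0.571
grasp_force: 29.9
```

Request:
drive_tool([
  [40,0.22,-0.08,0,0,0,0.045],
  [40,0.44,-0.16,0,0,0,0.09],
  [40,0.66,-0.24,0,0,0,0.13],
  [40,0.894,-0.321,0,0,0,0.175],
])

```text
time_s: 16.05
position: [0.4693, 0.2006, 0.2376]
tcp_rot: [[0.769, 0.64, -0.004], [0.64, -0.769, -0.001], [-0.004, -0.002, -1.0]]
force: [0.2, 0.4, -0.6]
opening: 0.573
grasp_force: 29.9
```

Request:
drive_tool([
  [40,0.25,-0.12,0,0,0,0.03],
  [40,0.5,-0.25,0,0,0,0.07],
  [40,0.7,-0.35,0,0,0,0.1],
  [40,0.77,-0.381,0,0,0,0.105],
  [40,0.77,-0.381,0,0,0,0.105],
  [40,0.77,-0.381,0,0,0,0.105],
])

```text
time_s: 16.65
position: [0.5107, 0.2931, 0.2384]
tcp_rot: [[0.858, 0.514, -0.003], [0.514, -0.858, -0.002], [-0.004, -0.0, -1.0]]
force: [-0.3, 0.2, -0.8]
opening: 0.572
grasp_force: 29.9
```

```bash
python3 - <<'E'
from h import *
s=read_state();print(s["position"],s["opening"],s["grasp_force"])
t=ov(-.147,.015,.13)
plan([[(t,-59,40)],[((t[0],t[1],.0855),-59,40)]])
c=optics.capture("side");cv2.imwrite("pics/g.png",cv2.resize(c["color"][130:384,100:400],(700,593)))
E
```

```text
[0.51068235 0.29309369 0.23842106] 0.5715046509001265 29.864000106501862
[
[40, 0.014, -0.006, 0.903, -0.0, 0.002, -0.001] 
]
[
[40, 0.0, 0.0, 0.371, 0.0, 0.0, 0.0] 
]
```

View pics/g.png

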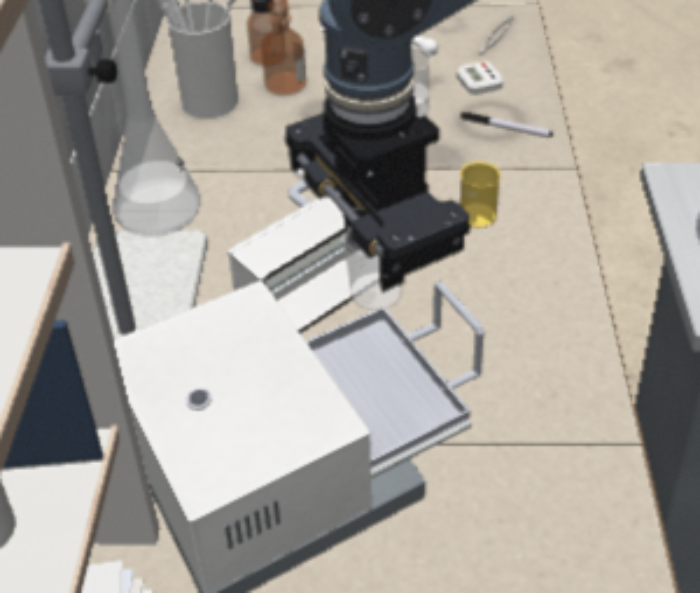

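The beaker hangs upright in the jaws at (375,280), above the fully drawn-out tray (385,385). Lower it.

Request:
drive_tool([
  [40,0.01,0,0.3,0,0,0],
  [40,0.01,0,0.6,0,0,0],
  [40,0.01,0,0.8,0,0,0],
  [40,0.01,0,0.9,0,0,0],
  [40,0.01,0,0.9,0,0,0],
  [40,0.01,0,0.9,0,0,0],
])

```text
time_s: 17.3
position: [0.5136, 0.2946, 0.1328]
tcp_rot: [[0.858, 0.513, 0.002], [0.513, -0.858, 0.0], [0.002, 0.0, -1.0]]
force: [0.7, 0.4, -1.0]
opening: 0.571
grasp_force: 29.9
```

Request:
drive_tool([
  [40,0,0,0.1,0,0,0],
  [40,0,0,0.2,0,0,0],
  [40,0,0,0.28,0,0,0],
  [40,0,0,0.33,0,0,0],
  [40,0,0,0.35,0,0,0],
  [40,0,0,0.35,0,0,0],
])

```text
time_s: 17.9
position: [0.5127, 0.2947, 0.0892]
tcp_rot: [[0.858, 0.514, -0.001], [0.514, -0.858, -0.0], [-0.001, -0.0, -1.0]]
force: [0.1, -0.1, -0.0]
opening: 0.571
grasp_force: 29.9
```

Request:
drive_tool([
  [40,0,0,0.015,0,0,0],
  [40,0,0,0.03,0,0,0],
  [40,0,0,0.04,0,0,0],
  [40,0,0,0.045,0,0,0],
  [40,0,0,0.045,0,0,0],
])

```text
time_s: 18.4
position: [0.5129, 0.2948, 0.0844]
tcp_rot: [[0.858, 0.514, 0.0], [0.514, -0.858, -0.0], [0.0, 0.0, -1.0]]
force: [-0.1, -0.4, -0.1]
opening: 0.568
grasp_force: 29.9
```

Request:
drive_tool([
  [40,0,0,0.006,0,0,0],
  [40,0,0,0.01,0,0,0],
  [40,0,0,0.01,0,0,0],
])

```text
time_s: 18.7
position: [0.5131, 0.2949, 0.0837]
tcp_rot: [[0.858, 0.514, 0.001], [0.514, -0.858, 0.0], [0.001, 0.0, -1.0]]
force: [0.2, -0.4, 3.1]
opening: 0.576
grasp_force: 29.9
```

Request:
drive_tool([
  [56,0,0,0,0,0,0],
  [62,0,0,0,0,0,0],
  [72,0,0,0,0,0,0],
  [80,0,0,0,0,0,0],
  [80,0,0,0,0,0,0],
  [80,0,0,-0.2,0,0,0],
  [80,0,0,-0.5,0,0,0],
  [80,0,0,-0.9,0,0,0],
])

```text
time_s: 19.5
position: [0.5112, 0.2941, 0.1902]
tcp_rot: [[0.858, 0.513, -0.005], [0.513, -0.858, -0.002], [-0.006, -0.001, -1.0]]
force: [0.3, 0.8, 0.3]
opening: 0.92
grasp_force: 0.0
```

```bash
python3 - <<'E'
from h import *
s=read_state();print(s["position"],s["opening"])
t=ov(-.253,0,.2);print(t)
plan([[((.46,.25,.20),-10,60)],[(t,31,28)],[(ov(-.2535,0,.100),31,28)]])
c=optics.capture("side");cv2.imwrite("pics/i.png",cv2.resize(c["color"][200:384,140:340],(650,598)))
E
```

```text
[0.51124075 0.29413497 0.19021472] 0.9195535787114231
[0.42825996 0.22699208 0.2       ]
[
[60, -0.556, 0.096, -0.079, -0.002, 0.003, -0.571] 
]
[
[28, -0.235, -0.227, 0.0, 0.0, 0.0, -0.477] 
]
[
[28, -0.0, -0.004, 0.833, 0.0, 0.0, 0.0] 
]
```

View pics/i.png

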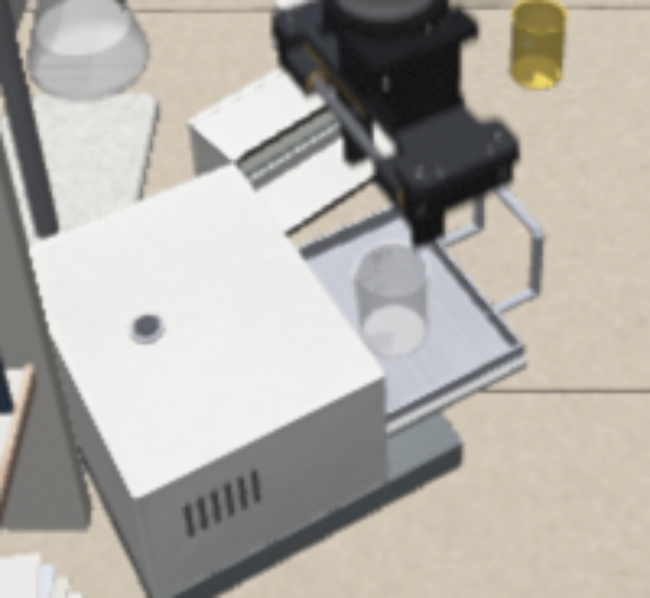

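The beaker stands upright on the tray at (392,300), clear of the rim. Now the tray handle.

Request:
drive_tool([
  [60,-0.556,0.096,-0.079,0,0,-0.571],
  [60,-0.556,0.096,-0.079,0,0,-0.571],
  [60,-0.556,0.096,-0.079,0,0,-0.571],
  [60,-0.556,0.096,-0.079,0,0,-0.571],
  [60,-0.556,0.096,-0.079,0,0,-0.571],
  [60,-0.556,0.096,-0.079,0,0,-0.571],
])

```text
time_s: 20.15
position: [0.4616, 0.2506, 0.2008]
tcp_rot: [[0.169, 0.986, 0.0], [0.986, -0.169, 0.0], [0.0, 0.0, -1.0]]
force: [0.2, -0.0, 0.1]
opening: 0.692
grasp_force: 0.0
```

Request:
drive_tool([
  [28,-0.235,-0.227,0,0,0,-0.477],
  [28,-0.235,-0.227,0,0,0,-0.477],
  [28,-0.235,-0.227,0,0,0,-0.477],
  [28,-0.235,-0.227,0,0,0,-0.477],
  [28,-0.235,-0.227,0,0,0,-0.477],
  [28,-0.235,-0.227,0,0,0,-0.477],
  [28,-0.235,-0.227,0,0,0,-0.477],
])

```text
time_s: 20.85
position: [0.4298, 0.2276, 0.2007]
tcp_rot: [[-0.512, 0.859, 0.0], [0.859, 0.512, 0.0], [-0.0, 0.0, -1.0]]
force: [0.4, 0.1, -0.1]
opening: 0.327
grasp_force: 0.0
```

```bash
python3 - <<'E'
from h import *
s=read_state();print(s["position"],s["position"]@X,s["opening"])
plan([[(ov(-.2535,0,.102),31,28)]])
E
```

```text
[0.42982105 0.22763408 0.20068144] 0.48566876351855337 0.32720909185985764
[
[28, 0.002, -0.018, 0.822, 0.0, 0.0, -0.002] 
]
```

Request:
drive_tool([
  [28,0,-0.018,0.3,0,0,0],
  [28,0,-0.018,0.6,0,0,0],
  [28,0,-0.018,0.822,0,0,0],
  [28,0,-0.018,0.822,0,0,0],
  [0,0,-0.018,0.822,0,0,0],
  [0,0,-0.018,0.822,0,0,0],
  [0,0,-0.018,0.822,0,0,0],
  [0,0,-0.018,0.822,0,0,0],
])

```text
time_s: 21.65
position: [0.4288, 0.2267, 0.1034]
tcp_rot: [[-0.515, 0.857, 0.003], [0.857, 0.515, 0.001], [-0.001, 0.003, -1.0]]
force: [-0.5, -0.4, 3.5]
opening: 0.092
grasp_force: 30.0
```

Request:
drive_tool([
  [0,0,0.03,0,0,0,0],
  [0,0,0.09,0,0,0,0],
  [0,0,0.17,0,0,0,0],
  [0,0,0.25,0,0,0,0],
  [0,0,0.33,0,0,0,0],
  [0,0,0.41,0,0,0,0],
  [0,0,0.49,0,0,0,0],
  [0,0,0.57,0,0,0,0],
])

```text
time_s: 22.45
position: [0.4871, 0.2619, 0.1034]
tcp_rot: [[-0.515, 0.857, 0.001], [0.857, 0.515, 0.0], [-0.0, 0.001, -1.0]]
force: [-1.0, -1.1, 6.1]
opening: 0.098
grasp_force: 30.0
```

Request:
drive_tool([
  [0,0,0.08,0,0,0,0],
  [0,0,0.16,0,0,0,0],
  [0,0,0.24,0,0,0,0],
  [0,0,0.31,0,0,0,0],
  [0,0,0.37,0,0,0,0],
  [0,0,0.41,0,0,0,0],
  [0,0,0.44,0,0,0,0],
  [0,0,0.44,0,0,0,0],
])

```text
time_s: 23.25
position: [0.5333, 0.2897, 0.1034]
tcp_rot: [[-0.514, 0.857, 0.003], [0.858, 0.514, 0.002], [-0.0, 0.004, -1.0]]
force: [0.6, 0.8, 6.2]
opening: 0.09
grasp_force: 30.0
```

```bash
python3 - <<'E'
from h import *
s=read_state();print(s["position"],s["position"]@X,s["position"]@Y,s["opening"],s["force"])
E
```

```text
[0.53328019 0.2897402  0.10342582] 0.60633757565131 -0.026303776023004127 0.09027357556139654 [0.57925813 0.79758137 6.21354912]
```

Request:
drive_tool([
  [0,0,0.03,0,0,0,0],
  [0,0,0.055,0,0,0,0],
  [0,0,0.07,0,0,0,0],
  [0,0,0.08,0,0,0,0],
  [0,0,0.08,0,0,0,0],
])

```text
time_s: 23.75
position: [0.5395, 0.2935, 0.1034]
tcp_rot: [[-0.515, 0.857, -0.001], [0.857, 0.515, -0.001], [-0.0, -0.001, -1.0]]
force: [-2.2, -2.2, 8.6]
opening: 0.089
grasp_force: 30.0
```

```bash
python3 - <<'E'
from h import *
s=read_state();print(s["position"]@X,s["opening"],s["force"]@X)
E
```

```text
0.6136075861805441 0.0891864086941326 -3.006564309710149
```

Request:
drive_tool([
  [0,0,0.01,0,0,0,0],
  [0,0,0.02,0,0,0,0],
  [0,0,0.02,0,0,0,0],
])

```text
time_s: 24.05
position: [0.5395, 0.2935, 0.1034]
tcp_rot: [[-0.515, 0.857, -0.005], [0.857, 0.515, -0.003], [-0.0, -0.006, -1.0]]
force: [-6.2, -4.1, 12.2]
opening: 0.091
grasp_force: 30.0
```

```bash
python3 - <<'E'
from h import *
s=read_state();print(s["position"]@X,s["opening"],s["force"]@X)
E
```

```text
0.6135900528182168 0.09087753957952223 -7.465010108873388
```

Request:
drive_tool([
  [26,0,-0.03,0,0,0,0],
  [26,0,-0.03,0,0,0,0],
  [26,0,-0.03,-0.3,0,0,0],
  [26,0,-0.03,-0.6,0,0,0],
  [30,0,-0.03,-0.85,0,0,0],
  [30,0,-0.03,-0.85,0,0,0],
  [30,0,-0.03,-0.85,0,0,0],
])

```text
time_s: 24.75
position: [0.5393, 0.2933, 0.2043]
tcp_rot: [[-0.515, 0.857, 0.001], [0.857, 0.515, 0.0], [-0.0, 0.001, -1.0]]
force: [-0.5, -0.2, -0.3]
opening: 0.342
grasp_force: 0.0
```

```bash
python3 - <<'E'
from h import *
s=read_state();print(s["position"],s["opening"])
for n in ("side","scene"):
    c=optics.capture(n)
    P=cloud(c).reshape(-1,3);q=P[(c["range_z"].ravel()>0)&(abs(P[:,2]-.119)<.006)]
    a=np.c_[q@X,q@Y,q[:,2]]; m=(abs(a[:,0]-.615)<.03)&(abs(a[:,1]+.026)<.032);print(m.sum(),np.percentile(a[m],[2,25,50,75,98],axis=0).round(4) if m.sum() else"")
    # bar of open door in door frame at 1.76
    q=P[(c["range_z"].ravel()>0)&(abs(P[:,2]-.141)<.006)]-[*HG[:2],0]
    q=q@Ro.from_euler("z",1.76).as_matrix()   # into shut frame
    r=np.c_[-(q@X),q@Y]; m=(r[:,0]>.08)&(r[:,0]<.12)&(abs(r[:,1]-.16)<.04); print(n,m.sum(),np.percentile(r[m],[2,25,50,75,98],axis=0).round(4) if m.sum() else"")
plan([[((.535,.20,.195),65,30)],[((.55,.10,.195),105,30)],[((.5765,.0392,.195),131,30)]])
E
```

```text
[0.53929418 0.29329886 0.2043014 ] 0.34232948838695354
88 [[ 0.6101 -0.0555  0.1166]
 [ 0.6127 -0.0411  0.1191]
 [ 0.6152 -0.0257  0.1206]
 [ 0.6169 -0.0092  0.122 ]
 [ 0.6188  0.0027  0.1241]]
side 29 [[0.093  0.1207]
 [0.0956 0.1253]
 [0.0985 0.1301]
 [0.1004 0.1349]
 [0.1056 0.1414]]
30 [[ 0.6071 -0.0541  0.1148]
 [ 0.6111 -0.0405  0.1189]
 [ 0.6119 -0.0241  0.1208]
 [ 0.6144 -0.0084  0.1228]
 [ 0.6187  0.0037  0.1235]]
scene 60 [[0.0905 0.1208]
 [0.1012 0.1376]
 [0.1036 0.1577]
 [0.1069 0.1784]
 [0.1095 0.196 ]]
[
[30, -0.651, -0.42, 0.063, -0.002, -0.001, -0.396] 
]
[
[30, -0.465, -0.702, 0.0, 0.0, 0.0, -0.465] 
]
[
[30, -0.082, -0.547, 0.0, 0.0, 0.0, -0.303] 
]
```

Request:
drive_tool([
  [30,-0.651,-0.42,0.063,0,0,-0.396],
  [30,-0.651,-0.42,0.063,0,0,-0.396],
  [30,-0.651,-0.42,0.063,0,0,-0.396],
  [30,-0.651,-0.42,0.063,0,0,-0.396],
  [30,-0.651,-0.42,0.063,0,0,-0.396],
])

```text
time_s: 25.35
position: [0.5352, 0.1995, 0.1947]
tcp_rot: [[-0.906, 0.424, -0.004], [0.424, 0.906, -0.001], [0.003, -0.002, -1.0]]
force: [-0.8, -0.6, 1.4]
opening: 0.347
grasp_force: 0.0
```

Request:
drive_tool([
  [30,-0.465,-0.702,0,0,0,-0.465],
  [30,-0.465,-0.702,0,0,0,-0.465],
  [30,-0.465,-0.702,0,0,0,-0.465],
  [30,-0.465,-0.702,0,0,0,-0.465],
  [30,-0.465,-0.702,0,0,0,-0.465],
])

```text
time_s: 25.85
position: [0.5506, 0.0999, 0.1953]
tcp_rot: [[-0.966, -0.259, -0.002], [-0.259, 0.966, 0.0], [0.002, 0.001, -1.0]]
force: [0.6, 0.5, 0.3]
opening: 0.343
grasp_force: 0.0
```

Request:
drive_tool([
  [30,-0.082,-0.547,0,0,0,-0.303],
  [30,-0.082,-0.547,0,0,0,-0.303],
  [30,-0.082,-0.547,0,0,0,-0.303],
  [30,-0.082,-0.547,0,0,0,-0.303],
  [30,-0.082,-0.547,0,0,0,-0.303],
  [30,-0.082,-0.547,0,0,0,-0.303],
])

```text
time_s: 26.45
position: [0.577, 0.0402, 0.196]
tcp_rot: [[-0.756, -0.655, -0.001], [-0.655, 0.756, 0.0], [0.001, 0.001, -1.0]]
force: [0.1, 0.4, 0.1]
opening: 0.351
grasp_force: 0.0
```

```bash
python3 - <<'E'
from h import *
s=read_state();print(s["position"],s["opening"],s["joint_positions"].round(0))
plan([[((.577,.0395,.1205),131.2,30)]])
c=optics.capture("wrist")
P=cloud(c).reshape(-1,3);q=P[(c["range_z"].ravel()>0)&(abs(P[:,2]-.141)<.006)]-[*HG[:2],0]
q=q@Ro.from_euler("z",1.76).as_matrix()
r=np.c_[-(q@X),q@Y]; m=(r[:,0]>.08)&(r[:,0]<.12)&(abs(r[:,1]-.16)<.035); print(m.sum(),np.percentile(r[m],[2,25,50,75,98],axis=0).round(4) if m.sum() else"", np.polyfit(r[m,1],r[m,0],1) if m.sum()>9 else "")
E
```

```text
[0.57699207 0.04016482 0.19601486] 0.35085651835837733 [  -7.   28.   90.    0.   61. -138.]
[
[30, 0.003, -0.005, 0.629, 0.001, -0.0, -0.004] 
]
1587 [[0.0955 0.1267]
 [0.0983 0.1441]
 [0.1012 0.162 ]
 [0.1041 0.1789]
 [0.1069 0.1938]] [0.01230625 0.09920364]
```

Request:
drive_tool([
  [30,0,0,0.25,0,0,0],
  [30,0,0,0.45,0,0,0],
  [30,0,0,0.629,0,0,0],
  [30,0,0,0.629,0,0,0],
  [0,0,0,0.629,0,0,0],
  [0,0,0,0.629,0,0,0],
  [0,0,0,0.629,0,0,0],
  [0,0,0,0.629,0,0,0],
])

```text
time_s: 27.3
position: [0.5784, 0.0393, 0.1224]
tcp_rot: [[-0.754, -0.656, 0.002], [-0.656, 0.754, -0.001], [-0.001, -0.002, -1.0]]
force: [-0.5, 0.0, 2.4]
opening: 0.127
grasp_force: 30.0
```

```bash
python3 - <<'E'
from h import *
s=read_state();print(s["position"],s["opening"],s["force"])
# hinge refit from gripped positions seen while opening/now
p=np.array([[.4613,.3033],[.442,.2312],[.4601,.139],[.5203,.0677],s["position"][:2]])
A=np.c_[2*p,np.ones(5)];x=np.linalg.lstsq(A,(p**2).sum(1),rcond=None)[0];r=np.sqrt(x[2]+x[0]**2+x[1]**2);print(x[:2],r,HG)
an=lambda q:np.arctan2(q[1]-x[1],q[0]-x[0])%(2*np.pi)
a0,a1=an(p[0]),an(p[4]);print(a1-a0)
def pt(t): return np.array([x[0]+r*np.cos(a0+t),x[1]+r*np.sin(a0+t),s["position"][2]])
th=a1-a0
def arc(a,b,n=8): return [(pt(t),31+np.degrees(t),0) for t in np.linspace(a,b,n+1)[1:]]
plan([arc(th,1.3),arc(1.3,.8),arc(.8,.35),arc(.35,.1)],(pt(th),31+np.degrees(th)))
E
```

```text
[0.5783568  0.03926423 0.12238078] 0.1274861928322083 [-0.49619298  0.04406647  2.4373599 ]
[0.62959358 0.22011212] 0.1878138421415731 [0.62891826 0.21923007 0.        ]
1.7537960024924946
[
[0, 0.046, 0.076, 0.0, 0.0, 0.0, 0.038] 
[0, 0.087, 0.155, 0.0, 0.0, 0.0, 0.076] 
[0, 0.124, 0.235, 0.0, 0.0, 0.0, 0.113] 
[0, 0.156, 0.318, 0.0, 0.0, 0.0, 0.151] 
[0, 0.184, 0.402, 0.0, 0.0, 0.0, 0.189] 
[0, 0.207, 0.488, 0.0, 0.0, 0.0, 0.227] 
[0, 0.224, 0.575, 0.0, 0.0, 0.0, 0.265] 
[0, 0.237, 0.663, 0.0, 0.0, 0.0, 0.303] 
]
[
[0, 0.05, 0.084, 0.0, 0.0, 0.0, 0.042] 
[0, 0.095, 0.171, 0.0, 0.0, 0.0, 0.083] 
[0, 0.135, 0.26, 0.0, 0.0, 0.0, 0.125] 
[0, 0.168, 0.352, 0.0, 0.0, 0.0, 0.167] 
[0, 0.196, 0.446, 0.0, 0.0, 0.0, 0.208] 
[0, 0.218, 0.541, 0.0, 0.0, 0.0, 0.25] 
[0, 0.234, 0.638, 0.0, 0.0, 0.0, 0.292] 
[0, 0.244, 0.735, 0.0, 0.0, 0.0, 0.333] 
]
[
[0, 0.045, 0.075, 0.0, 0.0, 0.0, 0.037] 
[0, 0.087, 0.153, 0.0, 0.0, 0.0, 0.075] 
[0, 0.123, 0.233, 0.0, 0.0, 0.0, 0.112] 
[0, 0.155, 0.315, 0.0, 0.0, 0.0, 0.15] 
[0, 0.183, 0.399, 0.0, 0.0, 0.0, 0.187] 
[0, 0.206, 0.484, 0.0, 0.0, 0.0, 0.225] 
[0, 0.224, 0.57, 0.0, 0.0, 0.0, 0.263] 
[0, 0.237, 0.657, 0.0, 0.0, 0.0, 0.3] 
]
[
[0, 0.026, 0.042, 0.0, 0.0, 0.0, 0.021] 
[0, 0.05, 0.084, 0.0, 0.0, 0.0, 0.042] 
[0, 0.073, 0.127, 0.0, 0.0, 0.0, 0.063] 
[0, 0.095, 0.171, 0.0, 0.0, 0.0, 0.083] 
[0, 0.116, 0.215, 0.0, 0.0, 0.0, 0.104] 
[0, 0.135, 0.26, 0.0, 0.0, 0.0, 0.125] 
[0, 0.152, 0.306, 0.0, 0.0, 0.0, 0.146] 
[0, 0.168, 0.352, 0.0, 0.0, 0.0, 0.167] 
]
```

Request:
drive_tool([
  [0,0.046,0.076,0,0,0,0.038],
  [0,0.087,0.155,0,0,0,0.076],
  [0,0.124,0.235,0,0,0,0.113],
  [0,0.156,0.318,0,0,0,0.151],
  [0,0.184,0.402,0,0,0,0.189],
  [0,0.207,0.488,0,0,0,0.227],
  [0,0.224,0.575,0,0,0,0.265],
  [0,0.237,0.663,0,0,0,0.303],
])

```text
time_s: 28.1
position: [0.5034, 0.0802, 0.1223]
tcp_rot: [[-0.966, -0.257, 0.0], [-0.257, 0.966, -0.002], [0.0, -0.002, -1.0]]
force: [-2.2, -2.7, 6.9]
opening: 0.126
grasp_force: 30.0
```

Request:
drive_tool([
  [0,0.05,0.084,0,0,0,0.042],
  [0,0.095,0.171,0,0,0,0.083],
  [0,0.135,0.26,0,0,0,0.125],
  [0,0.168,0.352,0,0,0,0.167],
  [0,0.196,0.446,0,0,0,0.208],
  [0,0.218,0.541,0,0,0,0.25],
  [0,0.234,0.638,0,0,0,0.292],
  [0,0.244,0.735,0,0,0,0.333],
])

```text
time_s: 28.9
position: [0.4511, 0.1584, 0.1223]
tcp_rot: [[-0.971, 0.238, -0.002], [0.238, 0.971, -0.001], [0.002, -0.001, -1.0]]
force: [-3.3, -2.0, 9.9]
opening: 0.123
grasp_force: 29.9
```

Request:
drive_tool([
  [0,0.045,0.075,0,0,0,0.037],
  [0,0.087,0.153,0,0,0,0.075],
  [0,0.123,0.233,0,0,0,0.112],
  [0,0.155,0.315,0,0,0,0.15],
  [0,0.183,0.399,0,0,0,0.187],
  [0,0.206,0.484,0,0,0,0.225],
  [0,0.224,0.57,0,0,0,0.263],
  [0,0.237,0.657,0,0,0,0.3],
])

```text
time_s: 29.7
position: [0.4421, 0.2422, 0.1223]
tcp_rot: [[-0.771, 0.637, -0.003], [0.637, 0.771, -0.0], [0.002, -0.002, -1.0]]
force: [-3.9, -0.1, 8.4]
opening: 0.128
grasp_force: 29.9
```

Request:
drive_tool([
  [0,0.026,0.042,0,0,0,0.021],
  [0,0.05,0.084,0,0,0,0.042],
  [0,0.073,0.127,0,0,0,0.063],
  [0,0.095,0.171,0,0,0,0.083],
  [0,0.116,0.215,0,0,0,0.104],
  [0,0.135,0.26,0,0,0,0.125],
  [0,0.152,0.306,0,0,0,0.146],
  [0,0.168,0.352,0,0,0,0.167],
])

```text
time_s: 30.5
position: [0.4535, 0.2878, 0.1223]
tcp_rot: [[-0.589, 0.808, -0.002], [0.808, 0.589, 0.001], [0.002, -0.002, -1.0]]
force: [-4.6, 1.3, 7.6]
opening: 0.125
grasp_force: 30.0
```

```bash
cat >> h.py <<'E'
HC=np.array([.62959,.22011]); 
def ang(): 
    q=np.array(read_state()["position"][:2])-HC; d=np.array([.4613,.3033])-HC
    return (np.arctan2(q[1],q[0])-np.arctan2(d[1],d[0])+np.pi)%(2*np.pi)-np.pi
E
python3 - <<'E'
from h import *
s=read_state();th=ang();print(th,s["force"],s["opening"])
d=np.array([.4613,.3033])-HC;a0=np.arctan2(d[1],d[0]);r=.1878
pt=lambda t:np.array([HC[0]+r*np.cos(a0+t),HC[1]+r*np.sin(a0+t),s["position"][2]])
plan([[(pt(t),31+np.degrees(t),0) for t in np.linspace(th,-.01,9)[1:]]],(pt(th),31+np.degrees(th)))
E
```

```text
0.09214479143220888 [-4.56018933  1.31284278  7.6356784 ] 0.12525872735765806
[
[0, 0.011, 0.017, 0.0, 0.0, 0.0, 0.009] 
[0, 0.021, 0.034, 0.0, 0.0, 0.0, 0.017] 
[0, 0.031, 0.051, 0.0, 0.0, 0.0, 0.026] 
[0, 0.041, 0.068, 0.0, 0.0, 0.0, 0.034] 
[0, 0.051, 0.086, 0.0, 0.0, 0.0, 0.043] 
[0, 0.061, 0.103, 0.0, 0.0, 0.0, 0.051] 
[0, 0.07, 0.121, 0.0, 0.0, 0.0, 0.06] 
[0, 0.079, 0.139, 0.0, 0.0, 0.0, 0.068] 
]
```

Request:
drive_tool([
  [0,0.011,0.017,0,0,0,0.009],
  [0,0.021,0.034,0,0,0,0.017],
  [0,0.031,0.051,0,0,0,0.026],
  [0,0.041,0.068,0,0,0,0.034],
  [0,0.051,0.086,0,0,0,0.043],
  [0,0.061,0.103,0,0,0,0.051],
  [0,0.07,0.121,0,0,0,0.06],
  [0,0.079,0.139,0,0,0,0.064],
])

```text
time_s: 31.3
position: [0.4595, 0.3017, 0.1223]
tcp_rot: [[-0.511, 0.86, -0.007], [0.86, 0.511, -0.005], [-0.001, -0.008, -1.0]]
force: [-4.2, 0.3, 7.2]
opening: 0.125
grasp_force: 30.0
```

```bash
python3 - <<'E'
from h import *
s=read_state();print(ang(),s["force"],s["force"]@X,s["position"]@X)
E
```

```text
0.01187082317310395 [-4.23229484  0.33854066  7.21918229] -3.4534234135351958 0.549234703647885
```

Request:
drive_tool([
  [0,0.008,0.015,0,0,0,0],
  [0,0.015,0.03,0,0,0,0],
  [0,0.02,0.04,0,0,0,0],
  [0,0.02,0.04,0,0,0,0],
])

```text
time_s: 31.7
position: [0.4606, 0.3042, 0.1222]
tcp_rot: [[-0.513, 0.858, -0.011], [0.859, 0.513, -0.011], [-0.003, -0.015, -1.0]]
force: [-8.7, -14.0, 15.7]
opening: 0.126
grasp_force: 30.0
```

```bash
python3 - <<'E'
from h import *
s=read_state();print(ang(),s["force"],s["force"]@X,s["position"]@X)
E
```

```text
-0.0028161185422082013 [ -8.71065949 -14.00464469  15.71239708] -14.679417720898451 0.5514951692199301
```

Request:
drive_tool([
  [28,-0.01,-0.01,0,0,0,0],
  [28,-0.015,-0.02,0,0,0,0],
  [28,-0.015,-0.025,0,0,0,0],
  [28,-0.015,-0.025,-0.2,0,0,0],
  [28,-0.015,-0.025,-0.5,0,0,0],
  [28,-0.015,-0.025,-0.8,0,0,0],
  [28,-0.015,-0.025,-0.8,0,0,0],
])

```text
time_s: 32.4
position: [0.4681, 0.3082, 0.2223]
tcp_rot: [[-0.511, 0.86, 0.012], [0.86, 0.511, 0.005], [-0.002, 0.013, -1.0]]
force: [0.5, -0.2, 0.5]
opening: 0.32
grasp_force: 0.0
```

Request:
drive_tool([
  [28,0,-0.3,-0.1,0,0,0],
  [28,0,-0.5,-0.2,0,0,0],
  [28,0,-0.6,-0.2,0,0,0],
  [28,0,-0.6,-0.2,0,0,0],
  [28,0,-0.6,-0.2,0,0,0],
])

```text
time_s: 32.9
position: [0.4032, 0.2698, 0.2407]
tcp_rot: [[-0.51, 0.86, 0.001], [0.86, 0.51, 0.001], [-0.0, 0.001, -1.0]]
force: [0.4, 0.2, 0.0]
opening: 0.32
grasp_force: 0.0
```

```bash
python3 - <<'E'
from h import *
s=read_state();print(s["force"],s["position"])
c=optics.capture("side")
P=cloud(c).reshape(-1,3);q=P[(c["range_z"].ravel()>0)&(abs(P[:,2]-.142)<.006)]
a=np.c_[q@X,q@Y,q[:,2]]; m=(a[:,0]<.575)&(a[:,0]>.5)&(abs(a[:,1]-.024)<.034);print(m.sum(),np.percentile(a[m],[2,25,50,75,98],axis=0).round(4) if m.sum() else"",np.polyfit(a[m,1],a[m,0],1))
A=cv2.resize(c["color"][110:384,120:400],(400,392))
d=optics.capture("scene");B=cv2.resize(d["color"][70:320,180:380],(314,392))
cv2.imwrite("pics/j.png",np.hstack([A,B]))
E
```

```text
[0.39645551 0.22063814 0.03818426] [0.40318036 0.26983762 0.24065645]
138 [[ 0.5473 -0.0087  0.1371]
 [ 0.5512  0.0068  0.1404]
 [ 0.5541  0.0254  0.142 ]
 [ 0.5559  0.0415  0.1437]
 [ 0.5578  0.0572  0.1456]] [-0.01126041  0.55376235]
```

View pics/j.png

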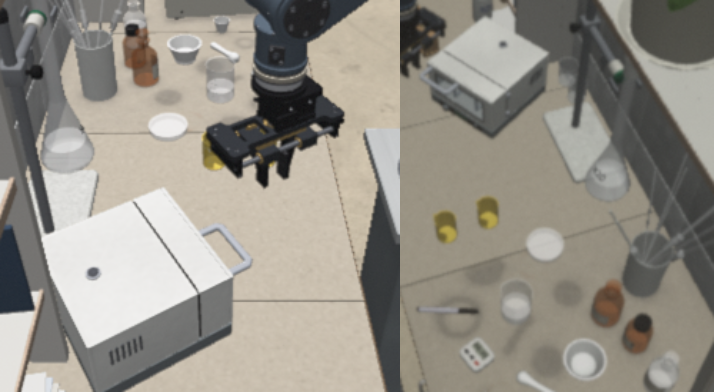

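The oven is shut with its seam closed (left image, around 165,270). The handle bar is back at its starting position, and the bystanders and yellow beakers have not moved.

```bash
python3 -c "
from rig import order
print(order.hand_in())"
```

```text
the job is handed in; nothing more can be done
None
```

The small beaker is standing upright on the tray inside the oven, the tray is pushed fully home, the door is shut, and the job was handed in at about 33 s with the arm clear and nothing else moved.

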